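# Tip the sealed housings and reject the rattler

## Task

One of the two sealed steel box-section housings on the welding bench has a core that has come loose inside; they look alike, so lift one off the bench and tip it lengthwise, 20 degrees or more, to feel whether something slides from end to end, then the other if need be. Reject only a housing that you have felt shift: lay it flat in the sheet-metal reject tray, and see that the sound one ends lying flat where it lay at the start.

Things in the scene. Friction and masses are not known exactly. Their poses are not given: they have to be found in the camera images.
- unit_p_mid (a point): A sealed steel housing lying flat, one of two alike: 132 mm of 40 x 40 mm box section (grip its flat sides) between welded end plates 46 x 46 x 8 mm; 146 mm long, 46 mm high, 0.55 to 0.75 kg. This point is its centre, 23 mm above what it lies on; x along its length, z up. In just one of the two (either) the 0.2 kg core inside is loose.
- unit_q_mid (a point): The other of the two like housings, same sizes and point. The loose core, in one of the two, slides to the lower end (35 mm off the middle) within a second of tipping 20 degrees or more and stays there when levelled. So the rattler, held level by the middle, pulls with a moment about the gripping line differing by some 0.11 to 0.15 N m after tipping one way and the other; the sound one's stays the same.
- core_p (a joint): Where the hidden core of housing unit_p sits along its length: 0 at the middle (both start within 5 mm of it), 0.035 m at the +x end, -0.035 at the -x end. Cannot be seen; a firm core stays put, a loose one moves when the housing is tipped.
- core_q (a joint): Where the hidden core of housing unit_q sits along its length: 0 at the middle (both start within 5 mm of it), 0.035 m at the +x end, -0.035 at the -x end. Cannot be seen; a firm core stays put, a loose one moves when the housing is tipped.
- tray_in (a point): The reject tray, fixed to the bench: an open aluminium tray, 220 mm (its x) by 180 mm (its y) outside, walls 4 mm thick and 30 mm high. This point is the centre of its inner floor, about 4 mm above the bench; z up.
Things that resemble listed ones, but are neither listed nor needed, are in the scene too. What is shaped like the part that bears unit_p_mid but green, orange or purple is not meant.

How it is judged (in metres and radians):
On the way:
1. a housing is off the bench and tipped lengthwise by at least 15.5 degrees (((height (world z) of unit_p_mid above 0.06 m and (angle between unit_p_mid's own x axis and vertical below 1.3 rad or angle between unit_p_mid's own x axis and vertical above 1.84 rad)) or (height (world z) of unit_q_mid above 0.06 m and (angle between unit_q_mid's own x axis and vertical below 1.3 rad or angle between unit_q_mid's own x axis and vertical above 1.84 rad)))), for 0.1 s.
At the end, for the whole second after the job is handed in: The housing whose core slid (over 10 mm off its middle) lies in the tray, level within 10 deg, centre at most 34 mm above the tray floor and within 60 mm (tray x) and 65 mm (y) of the tray centre; the other lies level within 10 deg on the bench within 50 mm of its start; both at rest ((((value of joint core_p above 0.01 m or value of joint core_p below -0.01 m) and x of unit_p_mid in the frame of tray_in between -0.06 and 0.06 m and y of unit_p_mid in the frame of tray_in between -0.065 and 0.065 m and z of unit_p_mid in the frame of tray_in below 0.034 m and angle between unit_p_mid's own x axis and vertical between 1.39 and 1.75 rad and distance of unit_q_mid from where it was at the start of the episode below 0.05 m and height (world z) of unit_q_mid below 0.033 m and angle between unit_q_mid's own x axis and vertical between 1.39 and 1.75 rad) or ((value of joint core_q above 0.01 m or value of joint core_q below -0.01 m) and x of unit_q_mid in the frame of tray_in between -0.06 and 0.06 m and y of unit_q_mid in the frame of tray_in between -0.065 and 0.065 m and z of unit_q_mid in the frame of tray_in below 0.034 m and angle between unit_q_mid's own x axis and vertical between 1.39 and 1.75 rad and distance of unit_p_mid from where it was at the start of the episode below 0.05 m and height (world z) of unit_p_mid below 0.033 m and angle between unit_p_mid's own x axis and vertical between 1.39 and 1.75 rad)) and linear speed of each of unit_p, unit_q below 0.02 m/s); the robot touches nothing.
It also fails if it takes over 72 s, if anything falls off the work surface, if the arm or the gripper's body presses on something with over 40 N, if the wrist force passes 120 N, or if a joint passes its speed limit or range.

## Robot

A 6-joint arm with a two-finger parallel gripper is mounted at the origin on the work surface. World frame = base frame: x ahead of the robot, y to its left, z up, the work surface at z = 0. Lengths are in mm, angles in rad, forces in N, time in s.
With the tool pointing down it reaches from about 325 to 875 mm from the base axis. Payload 4.4 kg.
Tool frame: the origin (TCP) lies on the centre line of the jaws, within the pads' length; the fingertips stand ahead of it and the grasp point (between the pads) lies 6 mm ahead of it (ctrl.tcp_to_tips is the z of the fingertips in the tool frame, in mm); z points along the fingers, y is the direction in which the jaws open and shut (so a half turn about z gives the same grasp; the last joint's range is limited). The gripper opens to 85 mm and grips with 20 to 120 N. Pads are 22 mm wide; open, the fingers measure 114 mm over their backs; the gripper's body (76 mm by 85 mm) begins 54 mm behind the grasp point. The pads swing forward as they close: fully open they stand 13 mm farther back than shut.
Start: joints at [1.006, 0.207, 1.542, -0, 1.393, -0.15], TCP at [231.739, 526.236, 256.282] pointing down, gripper open.
Joint ranges: [-2.73, 2.73], [-0.86, 2.22], [0.23, 2.46], [-1.11, 4.25], [0.08, 2.63], [-2.82, 2.82]. Speed limits (rad/s): [2.79, 2.79, 3.14, 3.14, 3.14, 3.14].

## Interface

Orientations are given as a 3x3 rotation matrix whose columns are the frame's x, y, z axes.
In Python, from plant import ctrl, sensors, optics gives the robot as it stands. Calls block until the motion is done:
- ctrl.move_ptp(position, orientation): joint-space move of the TCP to a pose.
- ctrl.move_l(position, rot=None, vel=150, threshold=None): straight line of the TCP; rot=None keeps the orientation; vel is the mean speed in mm/s. With threshold (N) it stops when the force on the tool has changed by that much, and returns True; else False.
- ctrl.set_joints(angles): joint-space move.
- ctrl.gripper_to(opening, force=None): finger opening in mm; force is the grip in N (None keeps the last); returns when the fingers have stopped.
- ctrl.hold(seconds).
- ctrl.solve_ik(position, orientation): joint angles nearest the present ones, or None.
- sensors.read_state(): the state.
- optics.grab_frame(name): name is "scene" or "top" or "wrist"; returns (picture, depth): 400x640x3 uint8, red, green, blue; 400x640 float32, mm along the optical axis (not along the pixel's ray), 0 where there is no reading.
- optics.camera_params(name): a dict with "mtx" (3x3 intrinsics, pixels), "k1" (the pictures are not rectified: a ray, as slopes to the right and down, at radius r is drawn at 1 + k1 r^2 times it, then the intrinsics apply), "R" (3x3) and "t" (3): a world point X has camera coordinates R X + t; the wrist camera has in their place "T_tool_cam" (4x4, takes a point from camera to tool coordinates, whose origin is the TCP and whose axes are the flange's). Camera axes: x right, y down, z forward; pixel columns grow to the right and rows downward; lengths in mm; the calibration is good to about 2 mm. A picture is of the moment at which its call begins: read the wrist's pose just before it. camera_params takes no time and is no camera call.
A pose or a line that the arm cannot do raises ctrl.MotionError and nothing moves.
- ctrl.finish_job(): hands the job in, once; it reports no verdict.
The state is a dict: "t": time; "q": joint angles; "qvel": joint speeds; "tau": joint torques, N m; "eef_pos": TCP position; "eef_rot": TCP orientation; "force": force on the tool from outside, world axes, zero at the start; "wrist_torque": the same for the moment, N m; "grip_width": finger opening in mm.
Only numpy, scipy, OpenCV 4.12 (cv2) and the standard library are available. Lean on these libraries where they do the work, as an engineer would, in place of code of your own. Each camera call takes 0.05 s, during which the arm holds its last target. There are 200 camera calls.

## Working session

There is one attempt and no reset: what is moved stays moved. The work goes in short steps, each a Python script; the robot and the scene stay as the last script left them, time stands still between calls to the robot, and variables do not carry over. Pictures are saved under pics/ and viewed, about 8 in all and at most 12, crops included, and the job is handed in when it is done.

```bash
ls; mkdir -p pics
python3 - <<'E'
from plant import ctrl,sensors,optics
import cv2,numpy as np
for n in("top","scene"):
    p,d=optics.grab_frame(n); cv2.imwrite(f"pics/{n}0.png",p[:,:,::-1]); np.savez(f"pics/{n}0.npz",p=p,d=d)
    c=optics.camera_params(n); print(n,c)
print(optics.camera_params("wrist"),ctrl.tcp_to_tips,sensors.read_state())
E
```

```text
pics
top {'mtx': array([[362.74811648,   0.        , 328.76238366],
       [  0.        , 362.74811648, 199.01340775],
       [  0.        ,   0.        ,   1.        ]]), 'k1': -0.019524558029357722, 'R': array([[ 0.02140156, -0.99928465,  0.03117942],
       [-0.99034567, -0.02546171, -0.13626132],
       [ 0.13695772, -0.0279622 , -0.99018215]]), 't': array([ -11.68779686,  546.93502849, 1060.32536445])}
scene {'mtx': array([[384.25124047,   0.        , 313.30653236],
       [  0.        , 384.25124047, 205.49988687],
       [  0.        ,   0.        ,   1.        ]]), 'k1': 0.006367869947981588, 'R': array([[-0.66623356,  0.74566491,  0.01080207],
       [ 0.54507449,  0.49679423, -0.67534383],
       [-0.50894661, -0.44404879, -0.73742391]]), 't': array([ 333.69596291, -255.42087078, 1340.19055734])}
{'mtx': array([[323.08499318,   0.        , 313.47128984],
       [  0.        , 323.08499318, 194.29566949],
       [  0.        ,   0.        ,   1.        ]]), 'k1': -0.05926596455481519, 'T_tool_cam': array([[ 1.09305505e-03, -9.45562225e-01, -3.25439523e-01,
         8.4254484
[... 362 characters left out ...]
       1.39348035e+00, -1.50489409e-01]), 'qvel': array([-1.10160232e-03, -1.28085035e-03, -3.70648238e-03, -2.70993749e-06,
        9.02847687e-05,  1.59436733e-03]), 'tau': array([-1.13555176e-03, -3.84088504e+01, -2.92549700e+01, -3.42040121e-04,
        4.78325135e-03, -3.29721240e-05]), 'eef_pos': array([231.39927923, 525.68726774, 255.22867034]), 'eef_rot': array([[-9.15192817e-01,  4.03014784e-01, -1.09124960e-03],
       [ 4.03016155e-01,  9.15191194e-01, -1.74864259e-03],
       [ 2.93973208e-04, -2.04013636e-03, -9.99997876e-01]]), 'force': array([ 0.5674111 , -0.20992822,  0.38669525]), 'wrist_torque': array([ 0.01943157, -0.01157055, -0.00632502]), 'grip_width': 85.3924469395996}
```

View pics/top0.png

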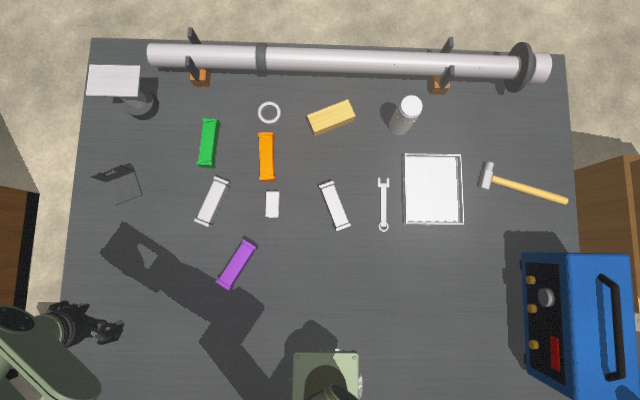

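View pics/scene0.png

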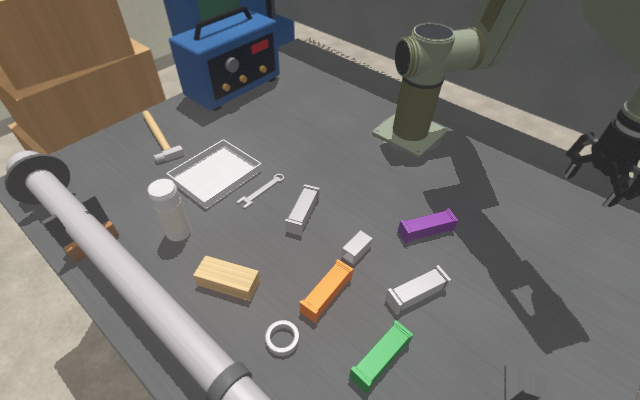

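Candidates in top view: plain steel housings with end plates at (211,201) and (335,205). Look-alikes: green (207,142), orange (266,156), purple (236,264), small steel block without plates (272,204), wrench (384,205). The tray is at (433,188). I choose the two steel housings and measure them with depth.

```bash
cat > h.py <<'E'
import cv2,numpy as np
from plant import ctrl,sensors,optics
def cloud(d,c,R,t):
    v,u=np.mgrid[0:400,0:640]; uv=np.stack([u,v],-1).reshape(-1,1,2).astype(float)
    n=cv2.undistortPoints(uv,c["mtx"],np.array([c["k1"],0,0,0.])).reshape(400,640,2)
    P=np.dstack([n*d[...,None],d]); return (P-t)@R
def rect(X,roi,zlo,zhi):
    x0,y0,x1,y1=roi; S=X[y0:y1,x0:x1].reshape(-1,3); S=S[(S[:,2]>zlo)&(S[:,2]<zhi)]
    r=cv2.minAreaRect(S[:,:2].astype(np.float32)); b=cv2.boxPoints(r)
    e=[b[1]-b[0],b[2]-b[1]]; e=max(e,key=np.linalg.norm)
    return np.array(r[0]),sorted(r[1]),np.degrees(np.arctan2(e[1],e[0]))%180,np.median(S[:,2]),S.shape[0]
E
python3 - <<'E'
from h import *
for n,rois in(("top",[(188,170,234,232),(312,172,358,236),(396,146,470,230)]),("scene",[(380,262,455,315),(280,180,325,240),(160,135,265,210)])):
    f=np.load(f"pics/{n}0.npz");c=optics.camera_params(n);X=cloud(f["d"],c,c["R"],c["t"])
    print(n,np.round(X[300,330] if n=="top" else X[150,330],1))
    for i,r in enumerate(rois): print(rect(X,r,*((34,60) if i<2 else (20,45))))
p=np.load("pics/top0.npz")["p"]; cv2.imwrite("pics/crop.png",cv2.resize(p[140:240,180:480,::-1],None,fx=2.6,fy=2.6,interpolation=2))
E
```

```text
top [244.3 -10.3  -1.4]
(array([531.37548828, 351.68188477]), [45.614524841308594, 142.33364868164062], np.float32(158.89912), np.float64(43.01784202638535), 652)
(array([526.35473633, -15.25067902]), [45.41650390625, 145.98818969726562], np.float32(22.385881), np.float64(42.87957175594739), 663)
(array([ 590.89050293, -323.1751709 ]), [182.93894958496094, 217.5240478515625], np.float32(1.0829554), np.float64(28.485842478734256), 498)
scene [ 258.7 -142.2   -1.8]
(array([532.08898926, 353.12536621]), [46.32281494140625, 148.15545654296875], np.float32(159.02698), np.float64(42.092250121215514), 1088)
(array([527.0322876 , -14.71085358]), [46.137001037597656, 149.5209503173828], np.float32(21.67202), np.float64(42.037008518104244), 658)
(array([ 590.28997803, -408.49563599]), [221.06271362304688, 358.5015563964844], np.float32(90.71562), np.float64(25.32984249176845), 807)
```

View pics/crop.png

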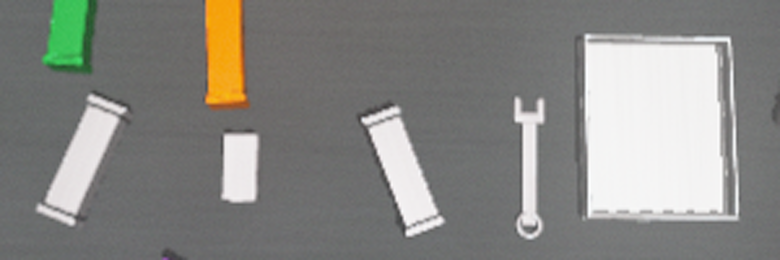

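The crop shows two steel housings with end plates at (83,158) and (402,170), the tray at (660,128), and a small block without plates at (240,165). Both views agree within 1.5 mm. I start with B, the housing nearer the tray.

```bash
cat >> h.py <<'E'
from scipy.spatial.transform import Rotation as Ro
A=(np.array([531.7,352.4]),159.0); B=(np.array([526.7,-15.]),22.0); T=(np.array([590.9,-323.]),1.0)
ZG=31.
def rot(deg,tip=0):
    a=np.radians(deg); x=np.array([np.cos(a),np.sin(a),0]); z=np.array([0,0,-1.])
    return np.column_stack([x,np.cross(z,x),z])@Ro.from_euler("y",tip,degrees=True).as_matrix()
def pick(xy,deg,zs=(ZG,230)):   # choice of half turn with the last joint nearest its middle
    o=[]
    for k in(0,180):
        q=[ctrl.solve_ik([*xy,z],rot(deg+k,tp)) for z,tp in((zs[0],0),(zs[1],0),(zs[1],25),(zs[1],-25))]
        if all(s is not None for s in q): o.append((max(abs(s[5]) for s in q),deg+k))
    return min(o)[1]
def st(): s=sensors.read_state(); return s
def level_moment(y):
    m=[]
    for _ in range(12): ctrl.hold(0.04); s=st(); m.append([s["wrist_torque"]@y,*s["force"]])
    return np.mean(m,0).round(3),np.std(m,0).round(3)
E
cat > test.py <<'E'
import sys
from h import *
xy,d=dict(A=A,B=B)[sys.argv[1]]; d=pick(xy,d); print("yaw",d)
R=rot(d); U=[*xy,230]
ctrl.gripper_to(85); ctrl.move_ptp(U,R)
if ctrl.move_l([*xy,ZG],vel=150,threshold=15): print("contact",st()["eef_pos"]); sys.exit()
ctrl.gripper_to(30,force=90); print("width",st()["grip_width"],st()["eef_pos"].round(1))
ctrl.move_l(U,vel=150); ctrl.hold(.4); print("level",level_moment(R[:,1]))
for tip in(25,-25):
    ctrl.move_l(U,rot(d,tip),vel=150); ctrl.hold(1.2); print("ang",np.degrees(np.arccos(-st()["eef_rot"][2,2])))
    ctrl.move_l(U,R); ctrl.hold(.5); print(tip,level_moment(R[:,1]))
print("t",st()["t"],st()["grip_width"])
E
python3 test.py B
```

```text
yaw 22.0
width 39.16950987965279 [527.6 -15.5  31.9]
level (array([ 6.000e-03,  5.300e-02,  1.010e-01, -6.734e+00]), array([0.03 , 0.534, 0.595, 0.791]))
ang 25.000788329844976
25 (array([-2.000e-03,  2.410e-01, -2.190e-01, -6.939e+00]), array([0.019, 0.385, 0.475, 0.412]))
ang 25.001664772302227
-25 (array([ 4.000e-03, -1.140e-01, -2.700e-02, -7.203e+00]), array([0.024, 0.518, 0.343, 0.5  ]))
t 13.5917 38.724760135425434
```

B shows no change in moment (0.006 N m, against 0.11–0.15 expected), so it is sound. I put it back and test A.

```bash
python3 - <<'E'
from h import *
xy,d=B
print(ctrl.move_l([*xy,50]),ctrl.move_l([*xy,ZG+.5],vel=25,threshold=8),st()["eef_pos"])
ctrl.gripper_to(85); ctrl.move_l([*xy,230]); print(st()["t"])
E
python3 test.py A
```

```text
False True [526.17383262 -14.90800444  31.8935314 ]
17.6417
yaw 159.0
width 39.14216670239907 [532.3 352.9  31.8]
level (array([ 0.025, -0.118, -0.06 , -6.762]), array([0.028, 0.496, 0.418, 0.383]))
ang 25.000185022629807
25 (array([ 0.066, -0.122,  0.159, -7.034]), array([0.023, 0.695, 0.611, 0.423]))
ang 24.99912453204418
-25 (array([-0.061,  0.034,  0.053, -6.797]), array([0.037, 0.521, 0.466, 0.373]))
t 30.4667 38.85685697974914
```

A's moment changed by 0.127 N m between the two tips, so A is the rattler and goes in the tray.

Run:
```python
from h import *
xy,d=T
d=pick(xy,d,(ZG+4,230)); R=rot(d); print(d)
ctrl.move_ptp([*xy,230],R); ctrl.move_l([*xy,65]); print(ctrl.move_l([*xy,ZG+3],vel=25,threshold=8),st()["eef_pos"],st()["force"])
ctrl.gripper_to(80); ctrl.move_l([*xy,230]); ctrl.move_ptp([400,150,300],rot(d)); print(st()["t"],st()["force"])
p,dd=optics.grab_frame("top"); cv2.imwrite("pics/end.png",p[:,:,::-1])
c=optics.camera_params("top");X=cloud(dd,c,c["R"],c["t"])
print(rect(X,(312,172,358,236),34,60),rect(X,(396,146,470,230),40,65))
```

```text
1.0
True [ 590.75401818 -322.90304067   35.75077249] [-0.67426226 -0.56565008  6.35839651]
39.0417 [-0.16362455 -0.03361898 -0.5153099 ]
(array([524.90936279, -13.7745018 ]), [44.79169464111328, 145.90493774414062], np.float32(22.004011), np.float64(42.823169339295895), 661) (array([ 591.38916016, -321.56192017]), [46.045570373535156, 142.87258911132812], np.float32(1.5155566), np.float64(46.90059280113316), 641)
```

View pics/end.png

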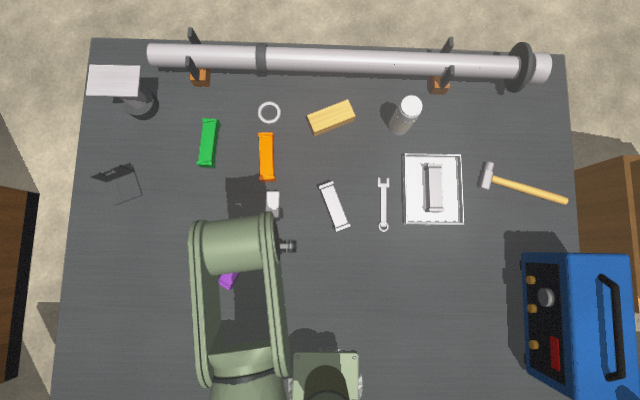

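The picture shows the rejected housing flat in the tray at (433,188) and the sound one back at (335,205). The arm is clear of both.

```bash
python3 -c "
from plant import ctrl
ctrl.finish_job()"
```

```text
the job is handed in; nothing more can be done
```

The job is handed in: the loose housing is in the reject tray and the sound one is back where it started. The clock read 39 s of the 72 s allowed just before the last check picture.

- **Testing:** I lifted each housing and tipped it 25° each way. The right-hand one, at about (527, -15) mm, changed its level moment by only 0.006 N m, so I put it back. The left-hand one, at about (532, 352) mm, changed by 0.127 N m, so I laid it in the tray.
- **Last checks:** The top camera shows the rejected housing flat and within 2 mm of the tray centre. The sound one is about 2 mm from its start. The gripper was clear of both with near-zero tool force. No check failed or disagreed, except that the scene camera's fit of the empty tray was unusable because something else fell in its window. I used the top camera's fit, which matched the tray's size.

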